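Lock the red bayonet cap on the dust port box

TASK

The dust hose junction box has two spring-loaded bayonet port caps, both set in but not yet locked. Lock the red one: press it down against its spring, give it a quarter turn clockwise (seen from above) until it is caught, and let it go so that it stays down; leave the blue cap standing unlocked as it is, for the hose goes on that port next.

Things in the scene. Friction and masses are not known exactly. Their poses are not given: they have to be found in the camera images.
- red_cap: Red round cap, 97 mm across, in either port of the grey box. Origin: on its axis, underside of its 8 mm disc, 95 mm above the table when unlocked; z up. Unlocked (start), its grip bar (cap's x axis) lies along the box's x and it cannot turn; pressed 9 mm or more (aim 13, bottom 17; 5 to 11 N) it turns clockwise. Locked beyond 60 deg (aim 75, stop at 87): let go, it rests 6 mm below its start.
- red_cap_bar (a point): Middle of the top of the red cap's grip bar, on the cap's axis, 42 mm above the cap's origin; axes as the cap's. The bar stands 34 mm above the disc, is 46 mm long along x and 18 mm wide along y (pinch it across y), with a white line along its top. The cap weighs about 150 g and has up to 4 mm of side play in its port.
- blue_cap: Cap of the same shape and size as the red one, same origin and axes, but blue: set unlocked in the other port, 150 mm from the red one. It stays as it is.
- port_box: Grey junction box, 120 x 300 mm over its foot plate, 45 mm high, fixed to the table. Origin on the table under its centre; x towards its back (black hose spigot), z up. Ports at y = +75 and -75 mm: aluminium collars 82 mm across, rim 78 mm above the table. Beside each, a white dot shows the bar's open and a yellow dash its locked direction.

How it is judged:
By the outcome, as a careful person would: the job done as asked, in the order asked, and still so for the second after the job is handed in, with the robot touching nothing.
It also fails if it takes over 32 s, if anything falls off the work surface, if the arm or the gripper's body presses on something with over 40 N, if the wrist force passes 120 N, or if a joint passes its speed limit or range.

ROBOT

A 7-joint arm with a two-finger parallel gripper is mounted at the origin on a cart in front of the work surface, level with it; the furniture and walls round the work are solid. World frame = base frame: x ahead of the robot, y to its left, z up, the work surface at z = 0. Lengths are in m, angles in rad, forces in N, time in s.
With the tool pointing down it reaches from about 0.35 to 0.9 m from the base axis. Payload 8.1 kg.
Tool frame: the origin (TCP) lies at the very end of the fingers, on their centre line; the grasp point (between the pads) lies 19 mm behind it; z points along the fingers, y is the line along which they close (so a half turn about z gives the same grasp; the last joint's range is limited). The gripper opens to 92 mm and grips with 3 to 60 N. Pads are 19 mm wide; open, the fingers measure 130 mm over their backs; the gripper's body (75 mm by 190 mm) begins 47 mm behind the grasp point.
Start: joints at [1.165, 0.434, 0.025, 1.573, -0.012, 1.134, -0.075], TCP at [0.186, -0.597, 0.227] pointing down, gripper open.
Joint ranges: [-2.62, 2.62], [-0.44, 2.09], [-1.27, 1.32], [0.08, 2.57], [-1.32, 4.46], [0.12, 2], [-2.74, 2.74]. Speed limits (rad/s): [2.22, 2.22, 3.01, 3.01, 3.14, 3.14, 3.14].

INTERFACE

Orientations are given as a rotation vector (axis times angle).
In Python, from cell import arm gives the robot as it stands.
- The arm moves only by the shell command python3 -m pendant 'ROWS' [FORCE]. ROWS is a JSON object of lists of equal length, an entry for each row: "slide": the shift along the tool's x, y, z in units of 0.3 m (1.0 is 0.3 m), a list of three; "dr": the turn, a rotation vector about the tool's x, y, z in units of 0.12 rad (1.0 is 0.12 rad), a list of three; "claw": the opening, from 0 (shut) to 1 (fully open). In form: {"slide": [[tx, ty, tz], ...], "dr": [[ax, ay, az], ...], "claw": [claw, ...]}. A call has 1 to 10 rows; each row shifts and turns the commanded pose from where the row before left it, along the tool's axes as they then stand; what a row does not reach is not made up. A row lasts 1/10 s, in which the tool goes at most 50 mm and 8.59 degrees, less where a joint would pass 70% of its speed; a pose out of reach is approached as far as the arm can. A call with a number of a shift or a turn outside -1 to 1 is refused whole. A call with a gripper value outside its range is refused whole. The fingers move at their own pace and stop on an object; FORCE is the grip in N (left out, the last holds). Time passes only in rows, so rows that do not move let the fingers close. It gives the time, the measured TCP pose, the force, the opening and the grip force at its end, in the units of the state.
- arm.observe(): the state, without advancing time (a new reading comes with each control period).
- arm.get_image(name): name is "side" or "top"; returns the picture (384x512x3 uint8, red, green, blue); there is no depth.
- arm.calibration(name): a dict with "K" (3x3 intrinsics, pixels), "xyz" and "orientation" of the camera in the world. Camera axes: x right, y up, looking along -z (the intrinsics and any distortion apply to the point x, -y, -z); pixel columns grow to the right and rows downward; lengths in m; the calibration is good to about 2 mm. A picture is of the moment at which its call begins. calibration takes no time and is no camera call.
- arm.sign_off(): hands the job in; it is judged then, once.
The state is a dict: "clock": time; "joints": joint angles; "dq": joint speeds; "joint_efforts": joint torques, N m; "position": TCP position; "ee_rot": TCP orientation; "force": force on the tool from outside, world axes, zero at the start; "ft_torque": the same for the moment, N m; "width": opening from 0.0 (shut) to 1.0 (fully open); "gripper_force": force on a finger pad.
Only numpy, scipy, OpenCV 4.12 (cv2) and the standard library are available. Lean on these libraries where they do the work, as an engineer would, in place of code of your own. Each camera call takes 0.05 s, during which the arm holds its last target. There are 200 camera calls.

## Working session

There is one attempt and no reset: what is moved stays moved. The work goes in short steps, Python scripts to look and compute and a shell command to move; the robot and the scene stay as the last step left them, time stands still between calls to the robot, and variables do not carry over. Pictures are saved under pics/ and viewed, at most 10 in all, crops included, and the job is handed in when it is done.

```bash
mkdir -p pics; ls
python3 - <<'E'
from cell import arm
import cv2
for n in("side","top"):
    cv2.imwrite(f"pics/{n}0.png",arm.get_image(n)[:,:,::-1]); c=arm.calibration(n); print(n,c)
s=arm.observe(); print(s)
E
```

```text
pics
side {'K': array([[442.73333164,   0.        , 255.82923143],
       [  0.        , 442.73333164, 183.78158431],
       [  0.        ,   0.        ,   1.        ]]), 'xyz': array([ 0.55217446, -0.89811116,  0.55716273]), 'orientation': array([0.98675508, 0.01125367, 0.04792479])}
top {'K': array([[378.32787962,   0.        , 253.7089147 ],
       [  0.        , 378.32787962, 189.88776815],
       [  0.        ,   0.        ,   1.        ]]), 'xyz': array([ 0.45236567, -0.20809607,  0.96115121]), 'orientation': array([ 0.09695388, -0.06625089, -1.57457748])}
{'clock': 0.1, 'joints': array([ 1.16541153,  0.4351369 ,  0.02498382,  1.57399964, -0.01160702,
        1.1339827 , -0.0751157 ]), 'dq': array([ 0.00180341, -0.00191482, -0.00074568, -0.00340792, -0.00192977,
       -0.00149703,  0.00017176]), 'joint_efforts': array([ 2.66393341e-03, -6.69117594e+01,  9.87746604e-01, -3.15141678e+01,
       -6.05390361e-02,  3.73710506e-02,  3.44263924e-05]), 'position': array([ 0.18617473, -0.5961563 ,  0.22603625]), 'ee_rot': array([-3.10435611e+00, -4.73445170e-01,  5.18036845e-04]), 'force': array([ 0.38739731, -0.35602378,  0.64990306]), 'ft_torque': array([0.00926769, 0.00876239, 0.01057219]), 'gripper_force': 0.0, 'width': 0.9969330708442888}
```

View pics/side0.png

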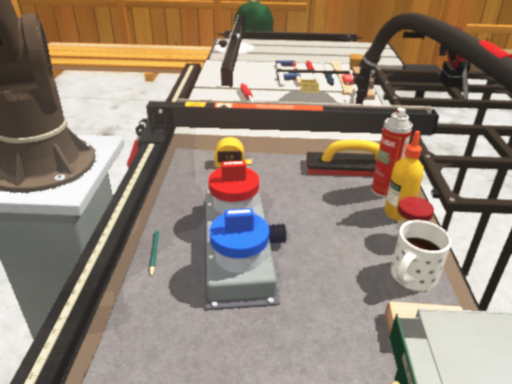

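View pics/top0.png

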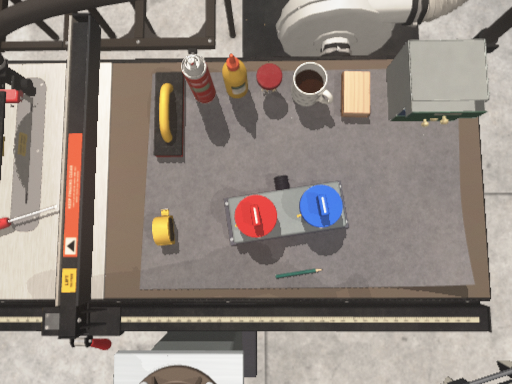

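Side view: red cap's bar at about (233,168), blue cap's at (239,218), with the red cap further from the camera. Top view: red cap at (256,216), blue at (321,206), spigot at (282,182). The bars point roughly up the image, along the box's x.

```bash
cat > h.py <<'E'
import numpy as np,cv2
from scipy.spatial.transform import Rotation as R
from cell import arm
def ray(n,uv):
    c=arm.calibration(n);K=c["K"];d=np.linalg.inv(K)@[uv[0],uv[1],1.]
    return c["xyz"],R.from_rotvec(c["orientation"]).apply(d*[1,-1,-1])
def plane(n,uv,z):
    o,d=ray(n,uv);return o+d*(z-o[2])/d[2]
def tri(a,b):
    (o,d),(p,e)=ray("side",a),ray("top",b)
    s=np.linalg.lstsq(np.c_[d,-e],p-o,rcond=None)[0]
    q,r=o+d*s[0],p+e*s[1];return (q+r)/2,np.linalg.norm(q-r)
def proj(n,P):
    c=arm.calibration(n);q=R.from_rotvec(c["orientation"]).inv().apply(np.array(P)-c["xyz"])*[1,-1,-1]
    p=c["K"]@q;return p[:2]/p[2]
E
python3 - <<'E'
import cv2,numpy as np
a=cv2.imread("pics/top0.png")[165:255,215:355];b=cv2.imread("pics/side0.png")[150:310,190:300]
a=cv2.resize(a,None,fx=5,fy=5,interpolation=2);b=cv2.resize(b,None,fx=3.6,fy=3.6,interpolation=2)
cv2.imwrite("pics/tc.png",a);cv2.imwrite("pics/sc.png",b)
E
```

```text
(no output)
```

View pics/tc.png

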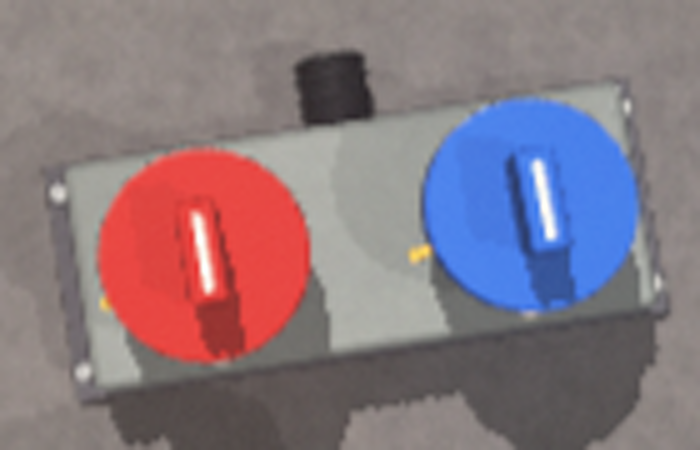

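View pics/sc.png

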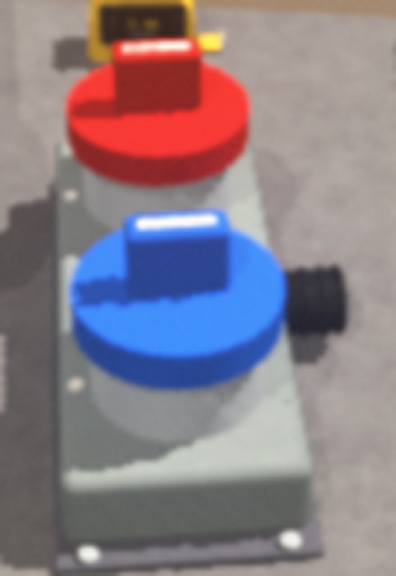

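Crops: the red bar's white line runs from about (195,212) to (210,290) in the top crop, which is (254.0,207.5) to (257,223) in the full picture. In the side crop it is at (155,47), full picture (233,163). Both bars lie along the box's x, and the box is yawed slightly. The spigot is on the far side (+x).

Run:
```python
from h import *
C={}
for n,w in(("top",dict(red=(235,190,280,242),blue=(298,180,346,230))),("side",dict(red=(205,156,262,180),blue=(205,205,275,225)))):
    im=cv2.imread(f"pics/{n}0.png").astype(int)
    for k,(x0,y0,x1,y1) in w.items():
        s=im[y0:y1,x0:x1]; lo=np.clip((s.min(2)-100)/100.,0,1)
        m=(lo>.4).astype(np.uint8)
        if n=="top": # keep blobs inside the cap
            cc=cv2.inRange(s.astype(np.uint8),*((0,0,120),(110,110,255)) if k=="red" else ((120,0,0),(255,150,110)))
            h=cv2.convexHull(max(cv2.findContours(cc,0,1)[0],key=cv2.contourArea))
            e=cv2.fitEllipse(h); C[n,k+"disc"]=np.array(e[0])+[x0,y0]
            ins=np.zeros_like(m);cv2.circle(ins,tuple(int(round(v)) for v in e[0]),15,1,-1); m&=ins
        N,L,S,ct=cv2.connectedComponentsWithStats(m)
        i=1+np.argmax(S[1:,4]); ys,xs=np.nonzero(L==i); wt=lo[ys,xs]
        p=np.average(np.c_[xs,ys],axis=0,weights=wt); v=np.linalg.svd(np.c_[xs,ys]-p,full_matrices=0)[2][0]
        C[n,k]=(p+[x0,y0],v); print(n,k,S[i],p+[x0,y0],v)
for k in("red","blue"):
    P,e=tri(C["side",k][0],C["top",k][0]);print(k,"bar",P.round(4),"gap",e.round(4))
    z=.137;p,v=C["top",k];a,b=[plane("top",p+t*v,P[2]) for t in(-6,6)];d=a-b;print("yaw top",np.degrees(np.arctan2(d[1],d[0])))
    p,v=C["side",k];a,b=[plane("side",p+t*v,P[2]) for t in(-9,9)];d=a-b;print("yaw side",np.degrees(np.arctan2(d[1],d[0])))
    print("disc",plane("top",C["top",k+"disc"],.103).round(4), "top z.137",plane("top",C["top",k][0],.137).round(4),"side",plane("side",C["side",k][0],.137).round(4))
s=arm.observe();print(R.from_rotvec(s["ee_rot"]).as_matrix().round(4))
```

```text
top red [18 18  5 16 39] [255.17930825 215.2345267 ] [0.16615965 0.98609886]
top blue [23 17  6 16 44] [323.4307972  204.47779797] [0.18571036 0.98260453]
side red [ 42   0  15  24 199] [256.32368346 164.32530235] [0.31864999 0.94787245]
side blue [ 39   0  31  19 334] [262.99995379 211.43779462] [0.90170494 0.43235194]
red bar [ 0.5046 -0.1938  0.1329] gap 0.0432
yaw top 9.307346762525286
yaw side 102.41644791289151
disc [ 0.4818 -0.1954  0.103 ] top z.137 [ 0.4828 -0.1951  0.137 ] side [ 0.5263 -0.1979  0.137 ]
blue bar [ 0.5244 -0.3428  0.1365] gap 0.0378
yaw top 9.344131090350414
yaw side 144.43228638700288
disc [ 0.5044 -0.3435  0.103 ] top z.137 [ 0.5054 -0.3436  0.137 ] side [ 0.5432 -0.341   0.137 ]
[[ 9.545e-01  2.981e-01 -5.000e-04]
 [ 2.981e-01 -9.545e-01  1.300e-03]
 [-1.000e-04 -1.400e-03 -1.000e+00]]
```

Run:
```python
from h import *
T=dict(red=(255.179,215.235),blue=(323.431,204.478))
im=cv2.imread("pics/side0.png").astype(int)
for k,(x0,y0,x1,y1) in dict(red=(222,159,246,166),blue=(226,207,253,215)).items():
    s=im[y0:y1,x0:x1]; wt=np.clip((s.min(2)-110)/100.,0,1)
    ys,xs=np.nonzero(wt>.3);p=np.average(np.c_[xs,ys],axis=0,weights=wt[ys,xs])
    vx,vy,_,_=cv2.fitLine(np.c_[xs,ys].astype(np.float32),2,0,.01,.01).ravel();p+=[x0,y0]
    P,e=tri(p,T[k]);a,b=[plane("side",p+t*np.array([vx,vy]),P[2])[:2] for t in(9,-9)];d=a-b
    print(k,p,len(xs),P.round(4),"gap",e.round(4),"yaw",np.degrees(np.arctan2(d[1],d[0])), plane("side",p,.137).round(4))
```

```text
red [233.96547395 162.42341494] 44 [ 0.4838 -0.195   0.1376] gap 0.0019 yaw 9.124102533662407 [ 0.4846 -0.1938  0.137 ]
blue [238.89245845 210.71148598] 105 [ 0.5054 -0.3434  0.1385] gap 0.0 yaw 8.71841505978399 [ 0.5052 -0.3415  0.137 ]
```

```bash
cat > go.py <<'E'
import sys
from h import *
t=np.array([float(v) for v in sys.argv[1:4]]);yaw=float(sys.argv[4])
s=arm.observe();M=R.from_rotvec(s["ee_rot"]);x=M.as_matrix()[:,0]
y0=np.degrees(np.arctan2(x[1],x[0]))
G=R.from_euler("z",yaw,degrees=True)*R.from_euler("x",180,degrees=True)
print("t",s["clock"],"pos",s["position"].round(4),"yaw",y0.round(2),"slide",(M.inv().apply(t-s["position"])/.3).round(3),"dr",((M.inv()*G).as_rotvec()/.12).round(2),"F",s["force"].round(1),"w",s["width"].round(3),"gf",s["gripper_force"],"j7",s["joints"][6].round(2))
E
python3 -m pendant '{"slide":[[0.06,-0.04,0],[0.12,-0.08,0],[0.14,-0.1,0],[0.14,-0.1,0],[0.14,-0.1,0],[0.14,-0.1,0],[0.14,-0.1,0],[0.14,-0.1,0],[0.12,-0.1,0],[0.06,-0.06,0]],"dr":[[0,0,0],[0,0,0],[0,0,0],[0,0,0],[0,0,0],[0,0,0],[0,0,0],[0,0,0],[0,0,0],[0,0,0]],"claw":[0.6,0.6,0.6,0.6,0.6,0.6,0.6,0.6,0.6,0.6]}' 20
python3 go.py .4836 -.195 .2 9
```

```text
clock: 1.1
position: [0.4475, -0.2408, 0.2266]
ee_rot: [-3.103, -0.481, -0.001]
force: [-0.2, -1.2, -0.0]
width: 0.603
gripper_force: 0.0Traceback (most recent call last):
  File "go.py", line 7, in <module>
    print("t",s["clock"],"pos",s["position"].round(4),"yaw",y0.round(2),"slide",(M.inv().apply(t-s["position"])/.3).round(3),"dr",((M.inv()*G).as_rotvec()/.12).round(2),"F",s["force"].round(1),"w",s["width"].round(3),"gf",s["gripper_force"],"j7",s["joints"][6].round(2))
                                                                                                                                                                                                     ^^^^^^^^^^^^^^^^
AttributeError: 'float' object has no attribute 'round'
```

```bash
sed -i 's/s\["width"\].round(3)/round(s["width"],3)/' go.py
python3 go.py .4836 -.195 .2 9
```

```text
t 1.1 pos [ 0.4475 -0.2408  0.2266] yaw 17.61 slide [ 0.161 -0.109  0.089] dr [-0.01 -0.01  1.25] F [-0.2 -1.2 -0. ] w 0.603 gf 0.0 j7 -0.93
```

```bash
python3 -m pendant '{"slide":[[0.05,-0.04,0.03],[0.05,-0.04,0.03],[0.05,-0.03,0.03],[0,0,0],[0,0,0],[0,0,0],[0,0,0]],"dr":[[0,0,0],[0,0,0],[0,0,0],[0,0,0.6],[0,0,0.65],[0,0,0],[0,0,0]],"claw":[0.6,0.6,0.6,0.6,0.6,0.6,0.6]}' >/dev/null
python3 go.py .4836 -.195 .112 9
```

```text
t 1.8 pos [ 0.4784 -0.2     0.1995] yaw 8.88 slide [ 0.02  -0.014  0.292] dr [-0.    0.   -0.02] F [-0.3  0.9 -0.3] w 0.6 gf 0.0 j7 -1.18
```

```bash
python3 -m pendant '{"slide":[[0.02,-0.014,0.04],[0,0,0.06],[0,0,0.06],[0,0,0.06],[0,0,0.04],[0,0,0.03],[0,0,0],[0,0,0],[0,0,0]],"dr":[[0,0,0],[0,0,0],[0,0,0],[0,0,0],[0,0,0],[0,0,0],[0,0,0],[0,0,0],[0,0,0]],"claw":[0.6,0.6,0.6,0.6,0.6,0.6,0.6,0.6,0.6]}' 20 >/dev/null
python3 go.py .4836 -.195 .112 9
python3 - <<'E'
from h import *
a=arm.get_image("side")[130:250,170:310,::-1];cv2.imwrite("pics/s2.png",cv2.resize(a,None,fx=5,fy=5))
E
```

```text
t 2.7 pos [ 0.4844 -0.1952  0.1134] yaw 8.75 slide [-0.003 -0.001  0.005] dr [ 0.01 -0.01 -0.04] F [-0.3 -0.4  0.8] w 0.6 gf 0.0 j7 -1.23
```

View pics/s2.png

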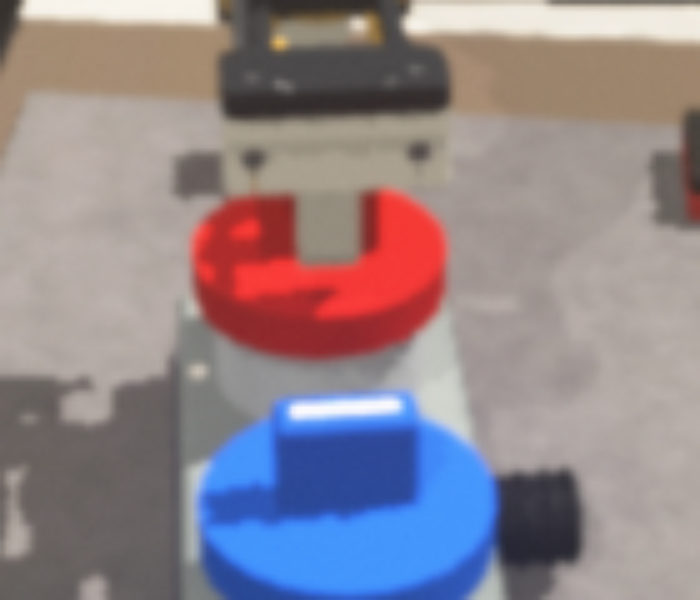

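The fingers stand astride the red bar, centred near crop (330,230), just above the disc. The blue cap is untouched. Next I grip.

```bash
python3 -m pendant '{"slide":[[0,0,0],[0,0,0],[0,0,0],[0,0,0],[0,0,0],[0,0,0],[0,0,0],[0,0,0]],"dr":[[0,0,0],[0,0,0],[0,0,0],[0,0,0],[0,0,0],[0,0,0],[0,0,0],[0,0,0]],"claw":[0.1,0.1,0.1,0.1,0.1,0.1,0.1,0.1]}' 40 >/dev/null
python3 go.py .4844 -.195 .1 9
```

```text
t 3.55 pos [ 0.4838 -0.1949  0.1126] yaw 8.75 slide [0.002 0.    0.042] dr [-0.    0.   -0.04] F [ 0.4 -0.5 -1.4] w 0.191 gf 39.95911717414856 j7 -1.23
```

Gripped (opening 17.6 mm, matching the 18 mm bar). Press 13 mm.

```bash
python3 -m pendant '{"slide":[[0,0,0.015],[0,0,0.015],[0,0,0.013],[0,0,0],[0,0,0],[0,0,0]],"dr":[[0,0,0],[0,0,0],[0,0,0],[0,0,0],[0,0,0],[0,0,0]],"claw":[0.1,0.1,0.1,0.1,0.1,0.1]}' 40 >/dev/null
python3 go.py .4838 -.195 .0996 -66
```

```text
t 4.15 pos [ 0.484 -0.195  0.1  ] yaw 8.75 slide [-0.001 -0.     0.001] dr [-0.   -0.   10.87] F [-2.7  1.1  7.3] w 0.189 gf 39.97141420841217 j7 -1.23
```

```bash
python3 -m pendant '{"slide":[[0,0,0],[0,0,0],[0,0,0],[0,0,0],[0,0,0],[0,0,0],[0,0,0],[0,0,0],[0,0,0],[0,0,0]],"dr":[[0,0,0.4],[0,0,0.7],[0,0,0.7],[0,0,0.7],[0,0,0.7],[0,0,0.7],[0,0,0.7],[0,0,0.4],[0,0,0],[0,0,0]],"claw":[0.1,0.1,0.1,0.1,0.1,0.1,0.1,0.1,0.1,0.1]}' 40 >/dev/null
python3 go.py .4838 -.195 .0996 -66;python3 -c "from cell import arm;print(arm.observe()['ft_torque'])"
```

```text
t 5.15 pos [ 0.485  -0.1958  0.1004] yaw -25.65 slide [-0.005 -0.001  0.003] dr [-0.01 -0.02  5.87] F [ 0.  -2.   7.4] w 0.192 gf 39.973740577697754 j7 -1.74
[-0.22728765  0.07155574 -0.05623461]
```

```bash
python3 -m pendant '{"slide":[[0,0,0.003],[0,0,0],[0,0,0],[0,0,0],[0,0,0],[0,0,0],[0,0,0],[0,0,0],[0,0,0],[0,0,0]],"dr":[[0,0,0.4],[0,0,0.7],[0,0,0.8],[0,0,0.8],[0,0,0.8],[0,0,0.8],[0,0,0.8],[0,0,0.7],[0,0,0],[0,0,0]],"claw":[0.1,0.1,0.1,0.1,0.1,0.1,0.1,0.1,0.1,0.1]}' 40 >/dev/null
python3 go.py .484 -.195 .0996 -66;python3 -c "from cell import arm;print(arm.observe()['ft_torque'])"
```

```text
t 6.15 pos [ 0.4848 -0.1958  0.0994] yaw -65.53 slide [-0.004  0.001 -0.001] dr [-0.01 -0.02  0.07] F [ 0.2 -0.1  7.8] w 0.191 gf 39.97455418109894 j7 -2.33
[-0.20455461  0.20778296  0.06808037]
```

Width is unchanged, so the bar turned with the fingers. Now ease up 7 mm and check the force to see if it is caught.

```bash
python3 -m pendant '{"slide":[[0,0,-0.008],[0,0,-0.008],[0,0,-0.007],[0,0,0],[0,0,0],[0,0,0]],"dr":[[0,0,0],[0,0,0],[0,0,0],[0,0,0],[0,0,0],[0,0,0]],"claw":[0.1,0.1,0.1,0.1,0.1,0.1]}' 40 >/dev/null
python3 go.py .484 -.195 .0996 -66
python3 -m pendant '{"slide":[[0,0,0],[0,0,0],[0,0,0],[0,0,0],[0,0,0]],"dr":[[0,0,0],[0,0,0],[0,0,0],[0,0,0],[0,0,0]],"claw":[0.5,0.5,0.5,0.5,0.5]}' >/dev/null
python3 go.py .484 -.195 .22 -66
```

```text
t 6.75 pos [ 0.4846 -0.1958  0.1061] yaw -65.52 slide [-0.003  0.001  0.022] dr [-0.01 -0.01  0.07] F [ 0.5 -2.5  4.8] w 0.191 gf 39.969086050987244 j7 -2.33
t 7.25 pos [ 0.4837 -0.1949  0.1056] yaw -65.5 slide [ 0.001 -0.001 -0.381] dr [0.   0.   0.07] F [0.5 0.5 0.2] w 0.495 gf 0.0 j7 -2.33
```

Rise straight up, then back to the start side to clear the view.

```bash
python3 -m pendant '{"slide":[[0,0,-0.04],[0,0,-0.08],[0,0,-0.1],[0,0,-0.1],[0,0,-0.08],[-0.1,0,0],[-0.1,0,0],[-0.1,0,0],[0,0,0],[0,0,0]],"dr":[[0,0,0],[0,0,0],[0,0,0],[0,0,0],[0,0,0],[0,0,0],[0,0,0],[0,0,0],[0,0,0],[0,0,0]],"claw":[0.5,0.5,0.5,0.5,0.5,0.5,0.5,0.5,0.5,0.5]}' >/dev/null
python3 go.py .484 -.195 .22 -66
python3 - <<'E'
from h import *
a=arm.get_image("side");cv2.imwrite("pics/s3f.png",a[:,:,::-1]);a=a[130:310,170:310,::-1];b=arm.get_image("top");cv2.imwrite("pics/t3f.png",b[:,:,::-1]);b=b[150:270,200:360,::-1]
a=cv2.resize(a,None,fx=2.5,fy=2.5);b=cv2.resize(b,(450,337))
c=np.zeros((450,800,3),np.uint8);c[:,:350]=a;c[:337,350:]=b;cv2.imwrite("pics/c3.png",c)
E
```

```text
t 8.25 pos [ 0.4467 -0.113   0.2268] yaw -65.44 slide [0.3   0.001 0.023] dr [-0.01 -0.01  0.08] F [0.4 0.3 0.1] w 0.499 gf 0.0 j7 -2.55
```

View pics/c3.png

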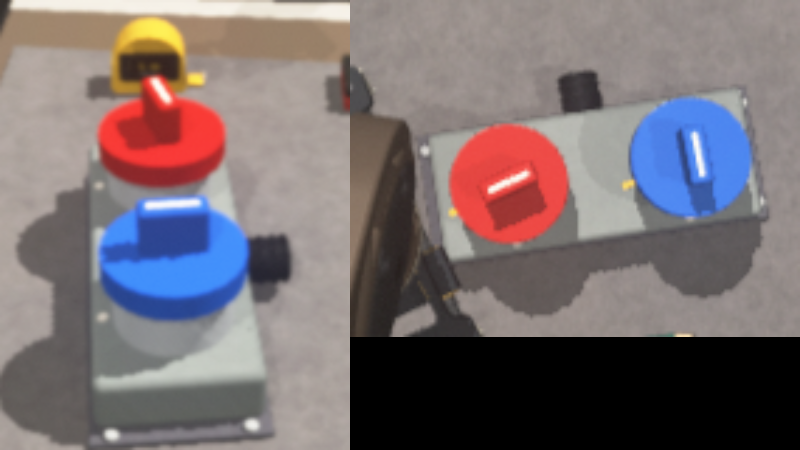

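The red bar is turned about 75°, its line centred at full-picture pixels (235,166) side and (256,215) top. The blue bar is unmoved. I check the red height by two views.

Run:
```python
from h import *
Q=[]
for n,(x0,y0,x1,y1) in dict(side=(226,159,241,173),top=(246,207,266,222)).items():
    s=cv2.imread(f"pics/{n}3f.png").astype(int)[y0:y1,x0:x1];w=np.clip((s.min(2)-110)/100.,0,1)
    if n=="side": w[:, :]*=(s[:,:,2]>200)
    m=(w>.3).astype(np.uint8);N,L,S,_=cv2.connectedComponentsWithStats(m,connectivity=8)
    print(S.tolist())
    i=1+np.argmax(S[1:,4]);ys,xs=np.nonzero(L==i);Q.append(np.average(np.c_[xs,ys],axis=0,weights=w[ys,xs])+[x0,y0])
P,e=tri(*Q);print(Q,P.round(4),e)
vx,vy,_,_=cv2.fitLine(np.c_[xs,ys].astype(np.float32),2,0,.01,.01).ravel()
a,b=[plane("top",Q[1]+t*np.array([vx,vy]),P[2]) for t in(6,-6)];d=a-b;print(np.degrees(np.arctan2(d[1],d[0])))
```

```text
[ WARN:0@0.291] global loadsave.cpp:275 findDecoder imread_('pics/side3f.png'): can't open/read file: check file path/integrity
Traceback (most recent call last):
AttributeError: 'NoneType' object has no attribute 'astype'
```

Run:
```python
from h import *
Q=[]
for n,(x0,y0,x1,y1) in dict(side=(226,159,241,173),top=(246,207,266,222)).items():
    s=cv2.imread(f"pics/{n[0]}3f.png").astype(int)[y0:y1,x0:x1];w=np.clip((s.min(2)-110)/100.,0,1)
    m=((w>.3)&(s[:,:,2]>200)).astype(np.uint8);N,L,S,_=cv2.connectedComponentsWithStats(m,connectivity=8)
    print(S.tolist())
    i=1+np.argmax(S[1:,4]);ys,xs=np.nonzero(L==i);Q.append(np.average(np.c_[xs,ys],axis=0,weights=w[ys,xs])+[x0,y0])
P,e=tri(*Q);print(Q,P.round(4),e)
vx,vy,_,_=cv2.fitLine(np.c_[xs,ys].astype(np.float32),2,0,.01,.01).ravel()
a,b=[plane("top",Q[1]+t*np.array([vx,vy]),P[2]) for t in(6,-6)];d=a-b;print(np.degrees(np.arctan2(d[1],d[0])))
```

```text
[[0, 0, 15, 14, 170], [4, 2, 9, 10, 40]]
[[0, 0, 20, 15, 259], [3, 4, 15, 8, 41]]
[array([233.95406145, 165.66230605]), array([255.74493243, 214.37781532])] [ 0.4848 -0.1963  0.1315] 0.00021604475928966647
-65.39038352250707
```

The red bar top is at 131.5 mm (it was 137.6), 6 mm down and turned 74°, so it is locked. The robot is clear of everything, so I hand in.

```bash
python3 -c "from cell import arm;print(arm.sign_off())"
```

```text
the job is handed in; nothing more can be done
None
```

The red cap is locked: it turned about 74° clockwise and stays 6 mm down after release, the blue cap still stands unlocked, and the job was handed in at about 8.4 s of the 32 s allowed.

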